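# Empty the clipped-in shaft tray, unclip it and stack it

## Task

Consolidate the two half-filled shaft trays. Take the shaft out of the tray that is clipped into the metal dock and lay it in the free cradle of the loose tray that already holds one shaft; then pinch the emptied tray's two sprung release tabs together to unclip it, lift it out of the dock and stack it squarely, upright and either way round, on the empty tray. Leave the marker pen and the brush behind the trays where they lie.

Things in the scene. Friction and masses are not known exactly. Their poses are not given: they have to be found in the camera images.
- dock: fixed aluminium dock plate, 236 x 104 x 10 mm; origin: centre of its underside, x along its length, z up. The docked tray stands on its top (z = 10 mm) between end stops and side guides (tops at z = 18). At the middle of each long side a dark steel keeper, 30 mm long in x, spans y = 32 to 48 mm (and -32 to -48), top at z = 31.5; it overhangs the barb of the tray's release tab.
- docked_tray: grey plastic tray clipped in the dock with 1 mm play, 212 (x) x 58 (y) x 50 mm, 0.16 kg; one of three identical trays. Origin: centre of its underside, x along its length, z up. Two cradles in line at x = +53 and -53 mm; this one starts with a shaft in its +x cradle. Four corner posts 14 x 14 mm (|x| 92 to 106, |y| 15 to 29 mm) rise to z = 50 mm.
- part_tray: the identical loose tray on the worktop that holds one shaft, in its +x cradle; same origin and axes. Floor top at z = 6 mm, rim at 9.5 mm, short side walls (22 mm high) near the posts and the tabs with a 53 mm long cut-out beside each cradle's pad, where fingers can reach down to z = 11 mm.
- empty_tray: the identical loose tray on the worktop that is empty; same origin and axes. The flat underside of a tray stacked on it rests on its four posts, 50 mm above its own underside.
- free_cradle (a point): middle of the top of the empty pad of part_tray (its x = -53, z = 15 mm), where a shaft's origin comes to lie, axis along the tray's x. The pad is 28 mm long (x), 18 wide. Two forks, 33 mm from the pad's middle along x, hold the shaft sideways: cheeks 33 mm apart at pad level, flared to 40 mm at their tops (z = 31 mm).
- filled_cradle (a point): middle of the top of the other pad of that tray (its x = +53 mm), on which other_shaft lies
- last_shaft: plain steel stepped sample shaft, at first in docked_tray: 90 mm long, 25 mm across its thick middle, 0.15 to 0.3 kg. Origin: middle of its underside (12.5 mm below its axis), its own y along its length, z up. It lies without rolling.
- other_shaft: identical shaft that already lies in the loose part-filled tray; same origin and axes
- tab_left (a joint): release tab of docked_tray on its +y side, travel in m: 0 = out (barb under the keeper), 0.007 = fully pushed in towards the tray's middle; the barb is clear from 0.003 to 0.004. Spring 3 N at 0, 9 N at full travel; it springs back when let go. Both tabs must be held in while the tray is lifted by 12 mm or more.
- tab_right (a joint): the same on docked_tray's -y side, pushed in towards its +y
- tab_left_pad (a point): centre of the outer, ribbed face of the left tab's finger pad, moving with it; at (0, 31, 36.5) mm in docked_tray's frame when out. The face is 24 mm long in x and free from z = 22 (top of the keeper) to 47 mm. The pads' outer faces are 62 mm apart when out, 48 mm when fully pinched; the pinched tray can be carried by them.
- tab_right_pad (a point): the same for the right tab, at (0, -31, 36.5) mm when out
- marker: loose marker pen, 135 x 17 x 16 mm, lying just behind the trays; origin under its middle
- brush: loose black anti-static brush, 147 x 16 x 9 mm, lying just behind the trays; origin under its middle

How it is judged:
By the outcome, as a careful person would: the job done as asked, in the order asked, and still so for the second after the job is handed in, with the robot touching nothing.
It also fails if it takes over 64 s, if anything falls off the work surface, if the arm or the gripper's body presses on something with over 40 N, if the wrist force passes 120 N, or if a joint passes its speed limit or range.

## Robot

A 6-joint arm with a two-finger parallel gripper is mounted at the origin on a cart in front of the work surface, level with it; the furniture and walls round the work are solid. World frame = base frame: x ahead of the robot, y to its left, z up, the work surface at z = 0. Lengths are in mm, angles in rad, forces in N, time in s.
With the tool pointing down it reaches from about 350 to 975 mm from the base axis. Payload 7.1 kg.
Tool frame: the origin (TCP) lies at the centre of the arm's flange, where the gripper is bolted on; the fingertips stand 182 mm ahead of it and the grasp point (between the pads) lies 163 mm ahead of it; z points along the fingers, y is the line along which they close (so a half turn about z gives the same grasp; the last joint's range is limited). The gripper opens to 88 mm and grips with 3 to 60 N. Pads are 20 mm wide; open, the fingers measure 115 mm over their backs; the gripper's body (75 mm by 178 mm) begins 61 mm behind the grasp point.
Start: joints at [-1.176, 0.423, 1.63, -0, 1.089, -0.019], TCP at [251.323, -572.227, 404.675] pointing down, gripper open.
Joint ranges: [-3, 3], [-0.9, 2.11], [0.09, 2.58], [-1.31, 4.45], [0.11, 2.69], [-2.54, 2.54]. Speed limits (rad/s): [2.39, 2.39, 3.01, 3.14, 3.14, 3.14].

## Interface

Orientations are given as a unit quaternion [w, x, y, z].
In Python, from rig import bot, let_go, close, solver, optics, job gives the robot as it stands. Calls block until the motion is done:
- bot.move_to(position, orientation): joint-space move of the TCP to a pose.
- bot.move_straight(position, ori=None, v=150): straight line of the TCP; ori=None keeps the orientation; v is the mean speed in mm/s.
- bot.movej(angles): joint-space move.
- let_go() and close(newtons=None): open the fingers fully, or close them until they stop; newtons is the grip in N (None keeps the last).
- bot.hold(seconds).
- solver.ik(position, orientation): joint angles nearest the present ones, or None.
- optics.camera(name): name is "scene" or "side" or "wrist"; returns (picture, depth): 480x640x3 uint8, red, green, blue; 480x640 float32, mm along the optical axis (not along the pixel's ray), 0 where there is no reading.
- optics.camera_params(name): a dict with "intrinsics" (3x3 intrinsics, pixels), "world_from_camera" (4x4, takes a point from camera to world coordinates); the wrist camera has in their place "mount" (4x4, takes a point from camera to tool coordinates, whose origin is the TCP and whose axes are the flange's). Camera axes: x right, y down, z forward; pixel columns grow to the right and rows downward; lengths in mm; the calibration is good to about 2 mm. A picture is of the moment at which its call begins: read the wrist's pose just before it. camera_params takes no time and is no camera call.
A pose or a line that the arm cannot do raises bot.Unreachable and nothing moves.
- job.hand_in(): hands the job in; it is judged then, once.
Readings, each from a call of its own:
- bot.current_time_s(): time.
- bot.current_qpos(): joint angles.
- bot.current_qvel(): joint speeds.
- bot.current_joint_efforts(): joint torques, N m.
- bot.current_position(): TCP position.
- bot.current_ee_rot(): TCP orientation.
- bot.current_wrist_force(): force on the tool from outside, world axes, zero at the start.
- bot.current_wrist_torque(): the same for the moment, N m.
- bot.current_finger_gap(): finger opening in mm.
- bot.current_grip_force(): force on a finger pad.
Only numpy, scipy, OpenCV 4.12 (cv2) and the standard library are available. Lean on these libraries where they do the work, as an engineer would, in place of code of your own. Each camera call takes 0.05 s, during which the arm holds its last target. There are 200 camera calls.

## Working session

There is one attempt and no reset: what is moved stays moved. The work goes in short steps, each a Python script; the robot and the scene stay as the last script left them, time stands still between calls to the robot, and variables do not carry over. Pictures are saved under pics/ and viewed, at most 10 in all, crops included, and the job is handed in when it is done.

```bash
ls; mkdir -p pics
python3 - <<'E'
from rig import bot, optics
import cv2,numpy as np
ims=[]
for n in ("scene","side","wrist"):
    im,d=optics.camera(n); np.savez(f"{n}0.npz",im=im,d=d); p=optics.camera_params(n)
    print(n,{k:np.round(v,3).tolist() for k,v in p.items()})
    cv2.imwrite(f"pics/{n}0.png",im[:,:,::-1])
print(bot.current_time_s(),bot.current_ee_rot())
E
```

```text
pics
scene {'intrinsics': [[457.379, 0.0, 322.623], [0.0, 457.379, 238.975], [0.0, 0.0, 1.0]], 'world_from_camera': [[-0.884, -0.31, 0.35, 154.011], [-0.467, 0.579, -0.668, 759.63], [0.004, -0.754, -0.657, 793.406], [0.0, 0.0, 0.0, 1.0]]}
side {'intrinsics': [[459.91, 0.0, 319.426], [0.0, 459.91, 241.526], [0.0, 0.0, 1.0]], 'world_from_camera': [[0.978, 0.13, -0.16, 675.406], [0.205, -0.696, 0.688, -740.295], [-0.022, -0.706, -0.708, 829.431], [0.0, 0.0, 0.0, 1.0]]}
wrist {'intrinsics': [[355.243, 0.0, 319.974], [0.0, 355.243, 235.732], [0.0, 0.0, 1.0]], 'mount': [[0.001, -0.962, -0.273, 74.46], [1.0, 0.001, 0.001, 0.433], [-0.0, -0.273, 0.962, 20.201], [0.0, 0.0, 0.0, 1.0]]}
0.15 [-5.73973129e-04  9.78668114e-01  2.05446780e-01 -1.17659827e-04]
```

View pics/scene0.png

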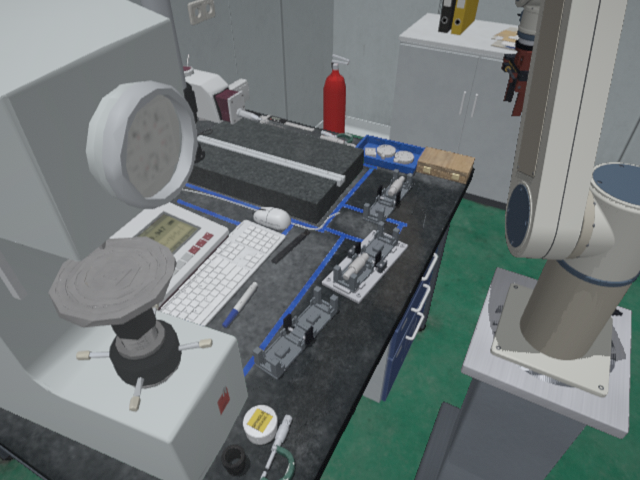

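View pics/side0.png

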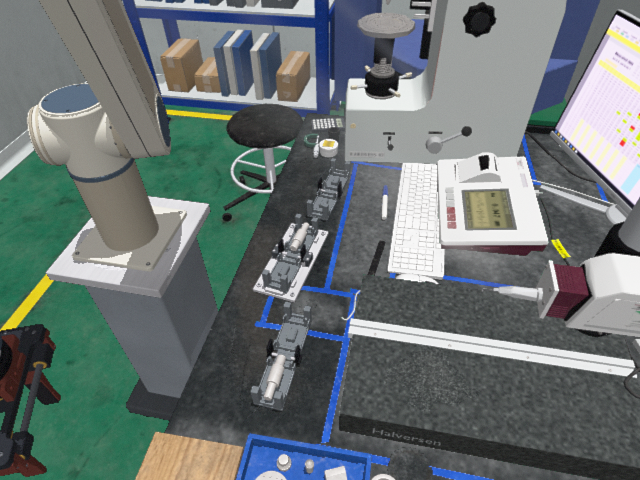

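The scene view shows the empty tray near (300,335), the docked tray near (365,262) and the part tray near (388,195). In the side view they are near (328,195), (292,258) and (283,362). The docked shaft is at about (300,235) and the other shaft at about (274,378).

```bash
cat > h.py <<'E'
import numpy as np, cv2
from scipy.spatial.transform import Rotation as R
from rig import bot, let_go, close, solver, optics, job
def quat(a):
    "tool down, closing axis (tool y) along world angle a (rad)"
    y=np.array([np.cos(a),np.sin(a),0]); z=np.array([0,0,-1.]); x=np.cross(y,z)
    q=R.from_matrix(np.c_[x,y,z]).as_quat(); return [q[3],q[0],q[1],q[2]]
def toolT():
    q=bot.current_ee_rot(); T=np.eye(4)
    T[:3,:3]=R.from_quat([q[1],q[2],q[3],q[0]]).as_matrix(); T[:3,3]=bot.current_position(); return T
def snap(name):
    T=toolT() if name=="wrist" else None
    im,d=optics.camera(name); p=optics.camera_params(name)
    return im,d,p["intrinsics"],(T@p["mount"] if T is not None else p["world_from_camera"])
def cloud(d,K,T):
    v,u=np.mgrid[:480,:640]
    c=np.stack([(u-K[0,2])*d/K[0,0],(v-K[1,2])*d/K[1,1],d],-1)
    w=c@T[:3,:3].T+T[:3,3]; w[d<=0]=np.nan; return w
def onplane(px,z,K,T):
    px=np.atleast_2d(px).astype(float)
    r=np.c_[(px-K[:2,2])/[K[0,0],K[1,1]],np.ones(len(px))]@T[:3,:3].T
    return T[:3,3]+r*((z-T[2,3])/r[:,2])[:,None]
E
python3 - <<'E'
from h import *
for n,pts in (("side",[(292,258),(283,362),(328,195),(300,235),(274,378),(306,270),(276,395),(384,205),(376,262)]),("scene",[(300,335),(365,262),(388,195),(240,303)])):
    f=np.load(n+"0.npz");p=optics.camera_params(n)
    w=cloud(f["d"],p["intrinsics"],p["world_from_camera"])
    for u,v in pts: print(n,u,v,np.round(w[v,u]))
for a in np.arange(-2,2.1,.5):
  print(a,solver.ik([450,0,400],quat(a)))
E
```

```text
side 292 258 [437. -16.  15.]
side 283 362 [ 493. -301.   30.]
side 328 195 [476. 239.  11.]
side 300 235 [448.  31.  49.]
side 274 378 [ 487. -343.   41.]
side 306 270 [477. -40.   6.]
side 276 395 [ 502. -378.   48.]
side 384 205 [634. 219.  16.]
side 376 262 [638.  12.  11.]
scene 300 335 [468. 259.  14.]
scene 365 262 [435.  -1.  20.]
scene 388 195 [ 491. -293.   17.]
scene 240 303 [629. 247.  16.]
-2.0 [-2.64475276e-02  1.70026955e-01  2.00633209e+00 -4.44089210e-16
  9.65233611e-01  1.97355247e+00]
-1.5 [-2.64475276e-02  1.70026955e-01  2.00633209e+00 -4.44089210e-16
  9.65233611e-01  1.47355247e+00]
-1.0 [-2.64475276e-02  1.70026955e-01  2.00633209e+00 -4.44089210e-16
  9.65233611e-01  9.73552472e-01]
-0.5 [-2.64475276e-02  1.70026955e-01  2.00633209e+00 -4.44089210e-16
  9.65233611e-01  4.73552472e-01]
0.0 [-2.64475276e-02  1.70026955e-01  2.00633209e+00 -4.44089210e-16
  9.65233611e-01 -2.64475276e-02]
0.5 [-2.64475276e-02  1.70026955e-01  2.00633209e+00 -4.44089210e-16
  9.65233611e-01 -5.26447528e-01]
1.0 [-2.64475276e-02  1.70026955e-01  2.00633209e+00 -4.44089210e-16
  9.65233611e-01 -1.02644753e+00]
1.5 [-2.64475276e-02  1.70026955e-01  2.00633209e+00 -4.44089210e-16
  9.65233611e-01 -1.52644753e+00]
2.0 [-2.64475276e-02  1.70026955e-01  2.00633209e+00 -4.44089210e-16
  9.65233611e-01 -2.02644753e+00]
```

Run:
```python
from h import *
t=bot.current_time_s()
for n,x,y in (("part",490,-310),("dock",440,0),("empty",472,250)):
    bot.move_to([x,y,340],quat(0)); bot.hold(0.1)
    im,d,K,T=snap("wrist"); np.savez(f"w_{n}.npz",im=im,d=d,K=K,T=T); print(n,bot.current_time_s(),np.round(T[:3,3]))
    cv2.imwrite(f"pics/w_{n}.png",im[:,:,::-1])
a=[cv2.imread(f"pics/w_{n}.png")[40:440,190:450] for n in("part","dock","empty")]
cv2.imwrite("pics/all.png",np.hstack(a))
```

```text
part 1.65 [ 490. -237.  320.]
dock 3.0 [441.  73. 320.]
empty 4.1417 [472. 323. 320.]
```

View pics/all.png

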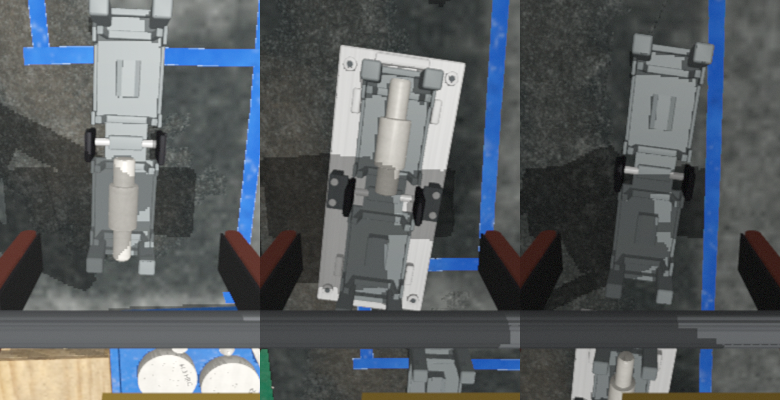

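The composite shows the part tray on the left, with its shaft at the lower (−y) end and its upper cradle free. The docked tray is in the middle, with its shaft at the +y end, and the empty tray is on the right. All four posts are visible in each, for example dock (371,70), (430,77) and empty (642,43), (703,53). I'll locate the posts by depth band.

```bash
cat > posts.py <<'E'
from h import *
def blobs(im,d,K,T,zt,c,tol=5):
    w=cloud(d,K,T); m=(abs(w[...,2]-zt)<tol)&(np.hypot(w[...,0]-c[0],w[...,1]-c[1])<150)
    n,l,s,ce=cv2.connectedComponentsWithStats(m.astype(np.uint8))
    out=[]
    for i in range(1,n):
        if s[i,4]<60: continue
        px=np.argwhere(l==i)[:,::-1]; g=onplane(px,zt,K,T)[:,:2]
        (cx,cy),sz,an=cv2.minAreaRect(g.astype(np.float32)); out.append([cx,cy,*sorted(sz),np.median(w[l==i][:,2]),s[i,4]])
    return np.array(out)
if __name__=="__main__":
    for n,z,c in(("part",50,(490,-310)),("dock",60,(440,0)),("empty",50,(472,250))):
        f=np.load(f"w_{n}.npz"); print(n); print(np.round(blobs(f["im"],f["d"],f["K"],f["T"],z,c),1))
E
python3 posts.py
```

```text
part
[[ 468.  -177.5   13.8   14.3   49.5  475. ]
 [ 511.5 -179.4   13.9   14.3   49.4  453. ]
 [ 618.4 -313.6    6.   147.1   50.1 1085. ]
 [ 457.5 -274.5    5.3   22.9   46.5  194. ]
 [ 513.9 -276.9    5.6   23.    46.5  193. ]
 [ 459.6 -373.1   13.5   14.9   49.4  277. ]
 [ 503.2 -374.5   13.4   15.7   49.5  273. ]]
dock
[[427.   90.2  13.8  13.9  59.5 419. ]
 [470.   84.3  13.9  14.2  59.5 416. ]
 [407.3  -5.5   5.5  23.   56.5 188. ]
 [463.4 -12.9   5.6  23.2  56.4 188. ]
 [401.2 -97.    3.8  12.6  57.5  66. ]]
empty
[[466.2 356.8  13.8  14.1  49.4 411. ]
 [509.3 351.2  14.1  14.2  49.4 415. ]
 [446.8 261.4   5.5  23.4  46.5 184. ]
 [503.  253.8   5.6  23.2  46.4 177. ]
 [440.6 163.1  13.8  15.8  49.4 261. ]
 [483.7 157.6  14.6  15.5  49.4 261. ]]
```

Run:
```python
from h import *
for n,zb,c,s,ang in(("dock",25,(435.4,-9.2),(442.5,43.5),82.3),("part",15,(485.6,-276),(483.3,-329),87.5)):
    f=np.load(f"w_{n}.npz"); w=cloud(f["d"],f["K"],f["T"]).reshape(-1,3); u=np.array([np.cos(np.radians(ang)),np.sin(np.radians(ang))]); v=np.array([u[1],-u[0]])
    q=w[:,:2]-s; a=q@u; b=q@v; z=w[:,2]
    k=(abs(a)<60)&(abs(b)<9)
    for i in range(-56,57,4):
        kk=k&(abs(a-i)<2); kt=kk&(z>zb+12)
        print(n,i,np.round(np.nanpercentile(z[kk],95) if kk.any() else 0,1),np.round(np.median(b[kt]),1) if kt.any() else "")
```

```text
dock -56 23.8 
dock -52 24.4 
dock -48 46.2 0.6
dock -44 46.7 0.1
dock -40 47.0 0.2
dock -36 46.7 0.3
dock -32 46.6 0.2
dock -28 266.6 -0.9
dock -24 276.4 -2.5
dock -20 276.8 2.1
dock -16 255.6 1.9
dock -12 50.5 -0.4
dock -8 50.2 0.1
dock -4 50.2 -0.3
dock 0 50.2 -0.1
dock 4 50.4 0.0
dock 8 50.5 -0.3
dock 12 49.9 -0.0
dock 16 45.7 0.1
dock 20 45.9 0.2
dock 24 45.8 0.4
dock 28 45.8 0.0
dock 32 45.8 0.3
dock 36 45.7 0.1
dock 40 45.5 0.4
dock 44 23.9 
dock 48 24.9 
dock 52 22.3 
dock 56 18.8 
part -56 0 
part -52 14.2 
part -48 34.8 0.2
part -44 35.5 -0.4
part -40 35.9 0.4
part -36 35.9 0.3
part -32 35.5 0.1
part -28 35.8 -0.1
part -24 35.7 0.7
part -20 40.0 -0.3
part -16 40.1 0.4
part -12 40.2 0.3
part -8 40.3 -0.6
part -4 40.4 0.1
part 0 40.6 -0.1
part 4 40.3 -0.2
part 8 40.2 0.4
part 12 40.4 0.2
part 16 40.5 0.1
part 20 39.1 -0.1
part 24 36.9 -0.2
part 28 36.6 -0.5
part 32 36.8 0.2
part 36 267.3 3.8
part 40 277.1 -0.2
part 44 256.6 -0.2
part 48 254.7 4.1
part 52 14.1 
part 56 13.5
```

Post heights and spacing agree with the drawing, and the shaft top at z≈50 is right. The shaft is about 4 mm off centre towards the tray's middle. Picking it now.

Run:
```python
from h import *
q=quat(np.radians(-7.7)); x,y=442.0,39.5
bot.move_to([x,y,290],q); bot.move_straight([x,y,205.5],v=120)
print(bot.current_wrist_force())
close(25); print("gap",bot.current_finger_gap(),bot.current_grip_force(),bot.current_wrist_force())
bot.move_straight([x,y,290],v=120); print("gap",bot.current_finger_gap(),bot.current_wrist_force())
q2=quat(np.radians(-2.45))
bot.move_to([487.9,-223.1,290],q2); bot.hold(.1)
im,d,K,T=snap("wrist"); np.savez("w_pl.npz",im=im,d=d,K=K,T=T); cv2.imwrite("pics/pl.png",im[:,:,::-1]); print(bot.current_time_s())
from posts import blobs
print(np.round(blobs(im,d,K,T,50,(486,-276)),1))
```

```text
[ 0.16547649  0.78096349 -0.88059626]
gap 24.33731602253867 24.999898374080658 [ 0.70881046  0.22638114 -0.07874239]
gap 24.808642962263864 [-0.80487154  0.73369063 -2.34192715]
8.9
[[ 468.1 -176.4   13.6   13.6   49.5  499. ]
 [ 511.8 -178.1   13.6   13.7   49.4  504. ]
 [ 617.8 -205.8    5.7    7.5   49.7   85. ]
 [ 618.1 -271.7    6.5   52.8   50.1  524. ]]
```

View pics/pl.png

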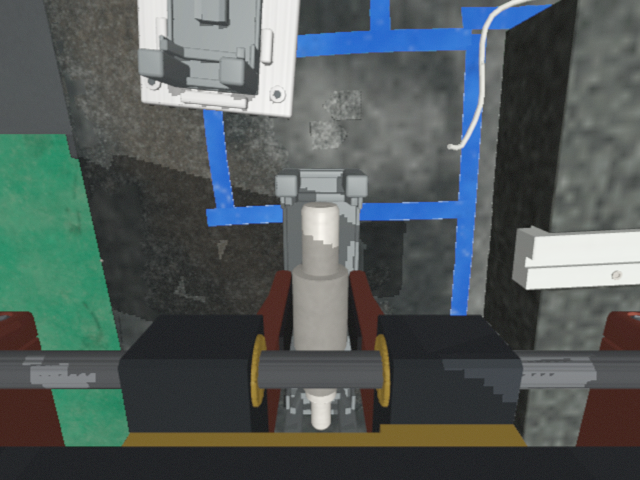

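The shaft is held. Its far end is at about row 203, its shoulders are at about rows 266 and 393, and its near end is at about row 430. The far posts of the part tray are at (289,186) and (355,184). I'll check its position along the axis by ray before lowering.

Run:
```python
from h import *
f=np.load("w_pl.npz");K,T=f["K"],f["T"]
print(onplane([(320,203),(320,430)],122,K,T).round(1)); print(onplane([(320,266),(320,393)],134.5,K,T).round(1))
w=cloud(f["d"],K,T)
for r in list(range(196,216,2))+list(range(258,276,2))+list(range(386,440,4)): print(r,w[r,320].round(1))
```

```text
[[ 489.7 -175.   122. ]
 [ 485.  -292.4  122. ]]
[[ 488.8 -198.5  134.5]
 [ 486.4 -259.6  134.5]]
196 [ 489.  -190.    13.7]
198 [ 489.  -191.5   13.4]
200 [ 488.9 -193.1   12.9]
202 [ 489.7 -175.7  116.3]
204 [ 489.7 -175.4  122.2]
206 [ 489.7 -175.6  125.9]
208 [ 489.7 -176.   128.1]
210 [nan nan nan]
212 [ 489.7 -177.2  130.1]
214 [ 489.6 -178.   130.1]
258 [ 488.9 -196.7  130.1]
260 [ 488.8 -197.8  129.3]
262 [ 488.8 -198.1  130.9]
264 [ 488.8 -199.6  129.4]
266 [ 488.7 -200.6  128.9]
268 [ 488.7 -201.4  129.2]
270 [ 488.7 -202.4  129.1]
272 [ 488.6 -203.2  129.2]
274 [ 488.6 -203.7  130.4]
386 [ 488.9 -198.9  205.6]
390 [ 486.3 -261.   130.8]
394 [ 486.2 -264.5  129.3]
398 [ 482.9 -343.3   39. ]
402 [ 482.8 -345.9   40.3]
406 [ 482.5 -354.6   34.6]
410 [ 482.3 -357.7   35.4]
414 [ 482.2 -362.2   34.8]
418 [ 482.  -365.5   35.4]
422 [ 481.9 -369.4   35.5]
426 [ 481.7 -373.4   35.4]
430 [ 480.  -413.7   -1.6]
434 [ 488.7 -202.6  214.4]
438 [ 488.7 -203.4  214.7]
```

Run:
```python
from h import *
x,y=487.8,-225.6
bot.move_straight([x,y,215],v=120); bot.move_straight([x,y,195.7],v=60)
print(bot.current_wrist_force(),bot.current_finger_gap()); let_go(); bot.move_straight([x,y,300],v=150)
bot.move_to([485.7,-276,340],quat(np.radians(-2.45))); bot.hold(.1)
im,d,K,T=snap("wrist"); cv2.imwrite("pics/pl2.png",im[40:440,190:450,::-1]); print(bot.current_time_s())
from posts import blobs
B=blobs(im,d,K,T,50,(486,-276)); print(B.round(1))
w=cloud(d,K,T).reshape(-1,3); s=np.array([485.7,-276]); u=np.array([.0427,.999]);v=np.array([u[1],-u[0]])
a=(w[:,:2]-s)@u;b=(w[:,:2]-s)@v;z=w[:,2]
k=(abs(b)<6)&(z<45)&(abs(a)<115)
for lo,hi in((28,38),(38.5,45)):
    kk=k&(z>lo)&(z<hi); print(lo,[np.round(np.percentile(a[kk&m],[0.5,2,98,99.5]),1) for m in(a>0,a<0)],[np.median(b[kk&m]).round(1) for m in(a>0,a<0)])
```

```text
[-0.22124923  0.35553682 -3.27764932] 24.796566283092734
12.575
[[ 468.3 -177.1   13.6   14.1   49.4  406. ]
 [ 511.6 -178.9   13.5   14.2   49.4  419. ]
 [ 618.2 -295.5    5.9  106.2   50.   764. ]
 [ 457.4 -274.     5.5   23.6   46.4  177. ]
 [ 513.8 -276.7    5.5   22.8   46.6  177. ]
 [ 459.4 -371.    12.8   12.9   49.4  215. ]
 [ 503.1 -372.8   12.8   12.9   49.4  213. ]]
28 [array([ 7.4,  8.4, 95.6, 96.3]), array([-100.9,  -99.4,  -11.5,  -11.3])] [np.float64(0.2), np.float64(-0.3)]
38.5 [array([29.5, 30.4, 66.5, 67.2]), array([-72. , -71. , -34.5, -33.8])] [np.float64(-0.6), np.float64(-0.0)]
```

View pics/pl2.png

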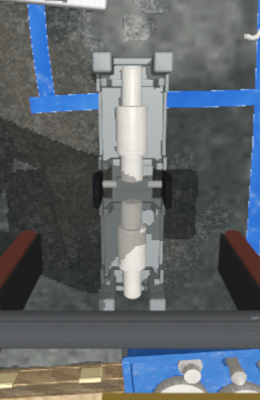

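The picture shows both shafts lying in line in the part tray: the new one at rows 65–180, the other at rows 200–298. Next is the docked tray, with a close look before the pinch.

Run:
```python
from h import *
from posts import blobs
q=quat(np.radians(-7.65))
bot.move_to([435.5,-9,285],q); bot.hold(.1)
im,d,K,T=snap("wrist"); cv2.imwrite("pics/tab.png",im[:,:,::-1])
for z in(57,60): print(blobs(im,d,K,T,z,(435,-9),2).round(1))
```

```text
[[429.8  87.4  10.1  17.6  58.1 102. ]
 [469.2  84.6  11.   13.9  58.4 109. ]
 [407.2  -5.9   5.7  23.7  56.6 298. ]
 [463.8 -13.5   5.7  23.7  56.5 295. ]]
[[ 427.1   89.9   13.5   13.5   59.5  654. ]
 [ 470.3   84.1   13.5   13.8   59.5  664. ]
 [ 400.4 -104.9   12.3   13.7   59.7  311. ]
 [ 443.7 -110.7   12.3   13.3   59.6  310. ]]
```

View pics/tab.png

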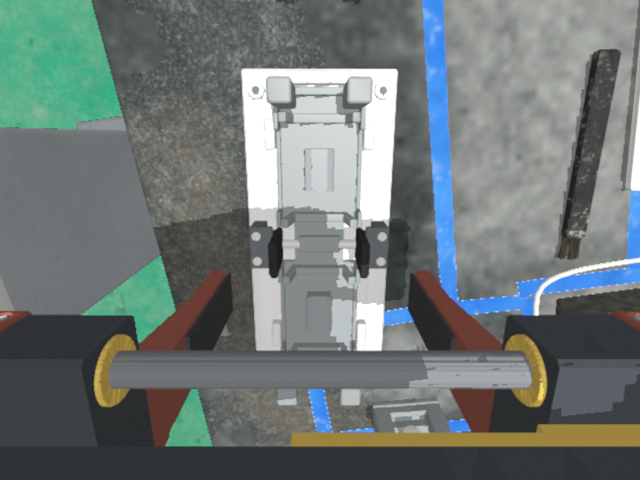

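The tabs at (276,250) and (362,250) lie midway between the fingers at about cols 222 and 420, and their position is confirmed. Pinch and lift.

Run:
```python
from h import *
x,y=435.5,-9.6
bot.move_straight([x,y,217],v=120); print(bot.current_wrist_force())
close(28); print("gap",bot.current_finger_gap(),bot.current_grip_force(),bot.current_wrist_force())
bot.hold(.2)
bot.move_straight([x,y,222],v=30); print(bot.current_finger_gap(),bot.current_wrist_force())
if bot.current_wrist_force()[2]>-15:
    bot.move_straight([x,y,245],v=60); print(bot.current_finger_gap(),bot.current_wrist_force())
    bot.move_straight([x,y,340],v=150); print(bot.current_finger_gap(),bot.current_wrist_force(),bot.current_wrist_torque())
im,d,K,T=snap("side"); cv2.imwrite("pics/lift.png",im[:,:,::-1]); im,d,K,T=snap("wrist"); cv2.imwrite("pics/lift2.png",im[:,:,::-1]); np.savez("w_lift.npz",d=d,K=K,T=T); print(bot.current_time_s())
from posts import blobs
print(blobs(im,d,K,T,173,(435,-9),6).round(1))
```

```text
[-0.3520227  -0.33890834  0.5545433 ]
gap 46.62412043006426 28.07343363761902 [-1.48805114  0.51285904 12.91110068]
46.60120554602912 [ 0.16243021 -0.36599067 -2.90650117]
46.4059231286865 [-0.16536433  0.18172893 -2.24194648]
46.487845532957834 [-0.06763791  0.66627827 -2.38946449] [-0.07245233 -0.0841443  -0.0084297 ]
17.1917
[[429.3  86.4   9.6  17.7 174.2 269. ]
 [465.8  81.4   9.7  17.7 174.4 282. ]
 [459.4 -13.9  15.2  29.4 177.  941. ]
 [409.1  -7.1  15.   28.4 177.1 929. ]]
```

View pics/lift.png

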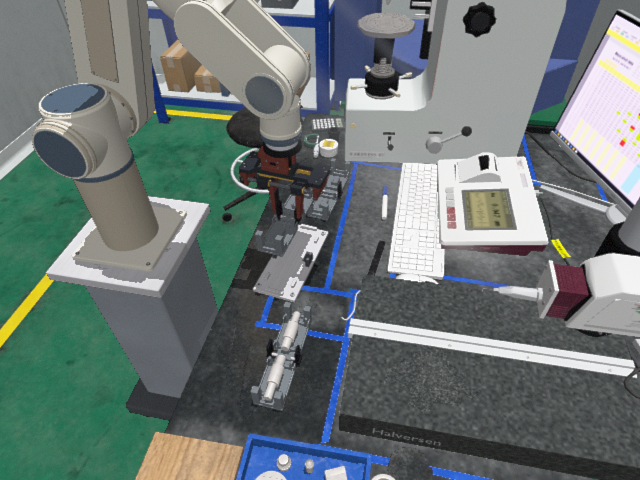

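View pics/lift2.png

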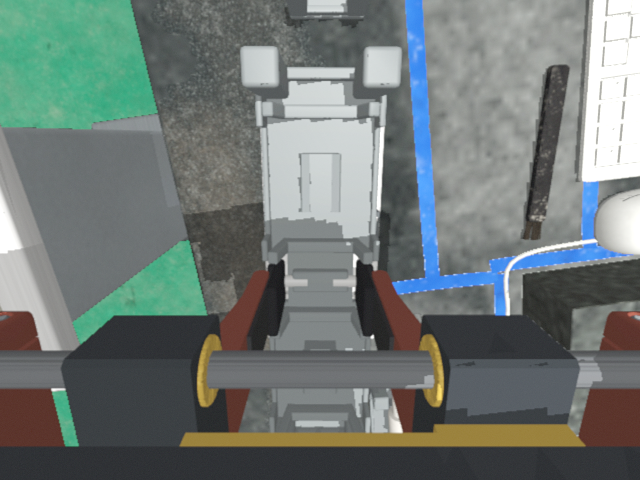

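The tray is out of the dock and held by both tabs, and both shafts are still in the part tray. Next I check that the held tray is level and where it sits relative to the tool.

Run:
```python
from h import *
from posts import blobs
f=np.load("w_lift.npz"); print(blobs(None,f["d"],f["K"],f["T"],183,(435,-9),5).round(1))
w=cloud(f["d"],f["K"],f["T"]).reshape(-1,3); u=np.array([.1345,.991]);v=np.array([u[1],-u[0]])
a=(w[:,:2]-[435.5,-9.6])@u;b=(w[:,:2]-[435.5,-9.6])@v;z=w[:,2]
for lo in range(-90,95,10):
    k=(abs(a-lo)<3)&(abs(b)<20)&(z>120)&(z<190)
    print(lo,k.sum(),np.percentile(z[k],[5,20,50,80,98]).round(1) if k.any() else "")
```

```text
[[ 426.7   89.3   13.5   13.7  180.7 1598. ]
 [ 468.9   83.7   13.5   13.7  180.6 1615. ]
 [ 412.3   -3.7   14.4   25.2  181.1  553. ]
 [ 458.4   -9.9   13.    25.1  181.5  513. ]]
-90 288 [144.1 144.5 144.9 145.6 153.5]
-80 531 [136.1 136.5 137.  137.4 138.3]
-70 75 [145.1 145.7 146.3 147.2 148.6]
-60 0 
-50 3 [135.5 135.6 135.7 136.  136.2]
-40 806 [136.1 136.7 137.4 141.9 146.4]
-30 456 [136.  136.5 136.9 137.4 138.2]
-20 1356 [136.5 138.9 144.2 145.7 159.6]
-10 593 [136.1 136.6 137.4 165.8 178.1]
0 1060 [141.6 143.5 144.2 153.6 177.8]
10 972 [136.  136.6 137.3 156.7 177.4]
20 1336 [136.5 139.1 144.6 145.9 160.3]
30 842 [135.8 136.4 136.9 137.4 138.2]
40 849 [136.  136.8 144.5 146.7 148.3]
50 933 [136.  136.7 145.  146.8 148.2]
60 990 [136.  136.7 144.6 146.8 148.2]
70 964 [135.7 136.4 136.9 137.4 138.1]
80 1168 [135.9 136.4 137.2 144.4 155.6]
90 1477 [136.  136.6 137.8 170.2 181. ]
```

Run:
```python
from h import *
q=quat(np.radians(-7.55)); x,y=474.9,257.2
bot.move_straight([x,y,340],q,v=170)
bot.move_straight([x,y,264],v=100); bot.hold(.1); f0=bot.current_wrist_force()[2]; print(f0)
z=264
while z>255.5:
    z-=.7; bot.move_straight([x,y,z],v=20); f=bot.current_wrist_force()[2]; print(round(z,1),round(f,2))
    if f>f0+2.: break
print(bot.current_time_s())
im,d,K,T=snap("side"); cv2.imwrite("pics/st.png",cv2.resize(im[120:280,230:430,::-1],None,fx=3.5,fy=3.5))
```

```text
-1.5867158692995327
263.3 -1.53
262.6 -2.11
261.9 -1.52
261.2 -1.96
260.5 -1.16
259.8 -1.6
259.1 -1.97
258.4 -1.75
257.7 1.76
22.1833
```

View pics/st.png

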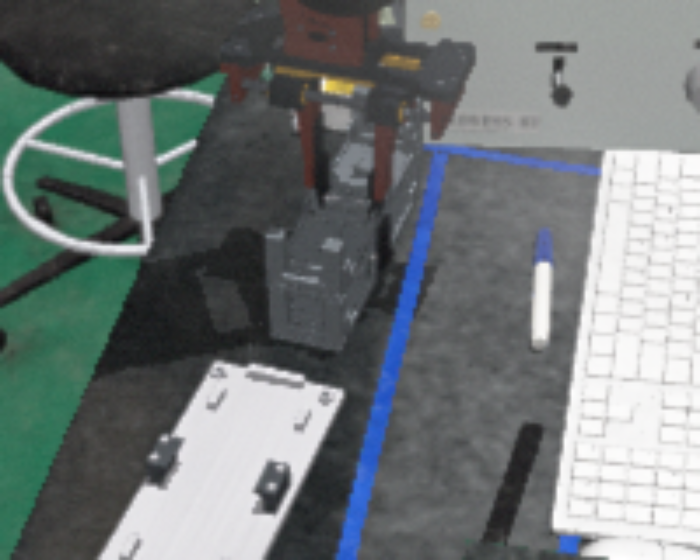

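Contact came at the expected height, and the trays look aligned, with the posts in line at (275,235–335). Release and check from above.

Run:
```python
from h import *
from posts import blobs
let_go(); bot.hold(.2); p=list(bot.current_position())
bot.move_straight([p[0],p[1],390],v=150); bot.hold(.1)
im,d,K,T=snap("wrist"); cv2.imwrite("pics/fin.png",im[40:440,190:450,::-1])
print(blobs(im,d,K,T,100,(475,257),2.5).round(1)); print("tabs",blobs(im,d,K,T,97,(475,257),1.5).round(1))
im,d,K,T=snap("side"); cv2.imwrite("pics/fin_side.png",cv2.resize(im[120:280,230:430,::-1],None,fx=3.5,fy=3.5)); print(bot.current_time_s())
```

```text
[[465.9 356.7  12.8  13.5  99.4 384. ]
 [509.2 351.   13.3  13.7  99.5 389. ]
 [439.8 163.3  13.   13.8  99.5 216. ]
 [483.3 157.2  12.8  13.   99.5 210. ]]
tabs [[445.9 260.5   4.8  23.1  96.7 148. ]
 [502.8 253.    5.5  23.2  96.6 163. ]]
24.4667
```

View pics/fin_side.png

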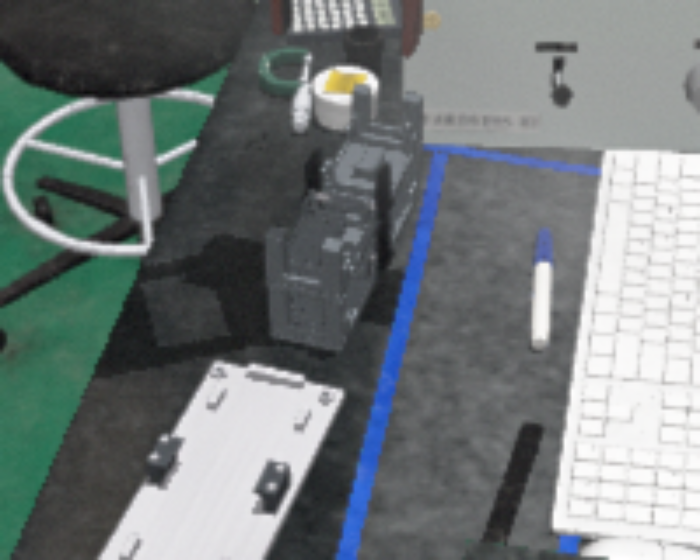

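The upper posts match the lower tray's within about 1 mm and sit level at z≈100. The side view shows a square stack, with the marker and brush where they were.

```bash
python3 -c "
from rig import job; print(job.hand_in())"
```

```text
the job is handed in; nothing more can be done
None
```

I moved the shaft into the part tray's free cradle, then unclipped the emptied tray and stacked it level and within about 1 mm on the empty tray. The marker and brush were left alone, and I handed the job in at about 24.5 s.

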